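# Lever open the lantern and hold its cell home

## Robot

A 6-joint arm with a two-finger parallel gripper is mounted at the origin on the work surface. World frame = base frame: x ahead of the robot, y to its left, z up, the work surface at z = 0. Lengths are in mm, angles in rad, forces in N, time in s.
With the tool pointing down it reaches from about 350 to 775 mm from the base axis. Payload 7.3 kg.
Tool frame: the origin (TCP) lies on the centre line of the jaws, within the pads' length; the fingertips stand bot.tip_reach ahead of it and the grasp point (between the pads) lies 6 mm ahead of it (bot.tip_reach is the distance from the TCP to the fingertips, in mm); z points along the fingers, y is the direction in which the jaws open and shut (so a half turn about z gives the same grasp; the last joint's range is limited). The gripper opens to 92 mm and grips with 3 to 60 N. Pads are 19 mm wide; open, the fingers measure 130 mm over their backs; the gripper's body (75 mm by 190 mm) begins 47 mm behind the grasp point.
Start: joints at [1.187, 0.342, 1.524, -0, 1.275, -0.146], TCP at [123.654, 510.247, 251.741] pointing down, gripper open.
Joint ranges: [-2.53, 2.53], [-0.77, 2.02], [0.04, 2.7], [-1, 4.14], [0.28, 2.66], [-3.11, 3.11]. Speed limits (rad/s): [2.57, 2.57, 3.14, 3.14, 3.14, 3.14].

## Interface

Orientations are given as [roll, pitch, yaw] about the fixed x, y, z axes, in that order (R = Rz(yaw) Ry(pitch) Rx(roll)).
In Python, from plant import bot gives the robot as it stands.
- The arm moves only by the tool step_arm, never from a script. Its argument "deltas" is a list of rows, each a list of 6 numbers: the shift along the tool's x, y, z in mm, then the turn, a rotation vector about the tool's x, y, z in rad. A call has 1 to 5 rows; each row is the pose to reach, as a shift and turn from the pose commanded when the call began, along the tool's axes at that moment; what a row does not reach only later rows make up. A row lasts 1/12 s, in which the tool goes at most 41.7 mm and 7.16 degrees, less where a joint would pass 70% of its speed; a pose out of reach is approached as far as the arm can. A call with a gripper value outside its range is refused whole. "fingers" is the finger opening in mm, from 0 to 91.8, set as the call begins (left out, the last holds). The fingers move at their own pace and stop on an object; the grip force is fixed at half the most. Time passes only in rows, so rows that repeat a pose let the fingers close. It gives the time, the measured TCP pose, the force and the opening at its end, in the units of the state.
- bot.get_obs(): the state, without advancing time (a new reading comes with each control period).
- bot.capture(name): name is "scene" or "side" or "wrist"; returns a dict with "color" (400x640x3 uint8, red, green, blue), "fx", "fy", "cx", "cy" (pixels), "k1" (the pictures are not rectified: a ray, as slopes to the right and down, at radius r is drawn at 1 + k1 r^2 times it, then the intrinsics apply), "R" (3x3) and "t" (3): a world point X has camera coordinates R X + t. Camera axes: x right, y down, z forward; pixel columns grow to the right and rows downward; lengths in mm; the calibration is good to about 2 mm. A picture is of the moment at which its call begins. There is no depth.
- bot.close_job(): hands the job in, once; it reports no verdict.
Trained networks look in a picture, given as the dict that the camera call returned (one of the last four; its "shot" number tells which), for a name from the list of things; names that differ only in an ending like _2 or _b are one class to them, and where a whole thing is asked for, a point or a joint stands for the part that bears it (a point fixed in the world has none). Each returns a list of dicts, best first, with "p" (0 to 1); they miss things now and then, are a little off and sometimes report something else, mostly with a low value. They report only what shows in the picture. A call takes as long as a camera call. They do not tell look-alikes from the thing itself.
- bot.boxes_of(query, picture): "rect" ([centre column, centre row, width, height] in pixels, round what is visible of it).
The state is a dict: "time": time; "joint_positions": joint angles; "dq": joint speeds; "tau": joint torques, N m; "tool_pos": TCP position; "tcp_rot": TCP orientation; "contact_force": force on the tool from outside, world axes, zero at the start; "moment": the same for the moment, N m; "grip_width": finger opening in mm.
Only numpy, scipy, OpenCV 4.12 (cv2) and the standard library are available. Lean on these libraries where they do the work, as an engineer would, in place of code of your own. Each camera call takes 0.05 s, during which the arm holds its last target. There are 200 camera calls.

## Task

Put a cell in the hand lantern: lever up its closed battery cover with the blade of the putty knife in the slot at the cover's edge, never with the fingers, swing the cover right back past upright so that it stays open, and lay the knife flat on the bench again. Then put the fattest of the three rechargeable cells into the well, button end up, and press it down against the sprung contact until it is fully home on the well's floor, firmly but without forcing it, leaving the other things on the bench where they are. Finish while still holding it down, because I will then slide the steel keeper across it.

Things in the scene. Friction and masses are not known exactly. Their poses are not given: they have to be found in the camera images.
- lantern: Grey hand lantern, fixed. Origin on the bench under it; y axis along it to the round black lamp, z up. Case 96 mm wide (x), y = -100 to 94 mm, flat top (deck) at z = 84 mm; lamp head 121 mm across, to y = 157 mm; black carrying handle up to z = 146 mm, y = 38 to 140 mm. Battery cover at the end away from the lamp, y = -98 to -18 mm.
- well_mouth (a point): Centre of the mouth of the round upright well in the deck, 84 mm above the bench, at x = 0, y = -56 mm of the lantern. Diameter 35.4 mm, 62 mm deep, flat hard floor, no chamfer. Between well and hinge stands the small fixed steel keeper: 24 mm in x, y = -34.5 to -22.5 mm, 9.5 mm above the deck.
- cover (a joint): Opening angle of the battery cover: 0 closed, grows as it opens upward and over towards the lamp, 1.57 upright, 1.95 its end. A stiff hinge: it stays where it is left and needs less than 1 N at its edge.
- cover_hinge (a point): Middle of the cover's hinge line, along the lantern's x axis, 85.5 mm above the bench, at y = -18 mm of the lantern. The cover is a hollow cap, open underneath: 90 mm wide, 80 mm from hinge to free edge, 84.5 to 99 mm above the bench when closed, walls and top 3 mm thick.
- pry_slot (a point): Middle of the slot in the cover's free edge, on its outer face, 87.5 mm above the bench when closed (moves with the cover). 44 mm wide, from the deck (84 mm) up to 91 mm; it goes through the 3 mm edge wall into the hollow cover, free for 50 mm behind it, its ceiling 96 mm above the bench. The blade goes in level, along the lantern's +y.
- knife: Putty knife lying flat: wooden handle 105 mm long, 26 mm wide, 22 mm thick, then a 10 mm steel collar, then a straight steel blade 30 mm wide and 2 mm thick, at mid-height of the handle. Origin under the handle's middle, on the bench while it lies flat; x axis along it towards the blade, whose tip is at x = 142 mm; z is up while it lies. 110 g.
- knife_grip (a point): Centre line of the knife's handle at mid-height (11 mm above its underside), 25 mm ahead of the handle's middle and 117 mm behind the blade's tip: close to the centre of mass, a good place to grip it across its 26 mm width. Axes as the knife.
- knife_tip (a point): Middle of the blade's end edge, at mid-thickness of the blade. Axes as the knife.
- cell_fat_center (a point): Centre (half-way up) of the fattest cell: white upright cylinder, 32.4 mm in diameter, 70 mm tall including an 11 mm wide, 1.6 mm tall steel button on top; foot chamfered 2 mm; about 140 g; z axis up to the button. Let go in the well it stands on the sprung contact, top 20 mm above the deck; fully home its top is 8 mm above the deck.
- cell_fat: The same cell; origin at the centre of its foot.
- contact (a joint): How far the sprung brass contact (16 mm disc in the middle of the well's floor) is pressed down: 0 as it stands, 12 mm above the floor; 0.012 when the cell is fully home on the floor. It pushes up with 3 N at the start and 8.4 N at 0.012, and lifts the cell again when let go.
- cell_mid: A cell of middle thickness, 26 mm in diameter and 65 mm tall, otherwise alike, standing; origin at the centre of its foot. Not to be moved.
- cell_slim: The slim cell, 21 mm in diameter and 70 mm tall, otherwise alike, standing; origin at the centre of its foot. Not to be moved. The three cells stand at three places in any order.
- paint_tin: Paint tin with paper label, 100 mm in diameter and 120 mm tall, a bystander; origin at the centre of its underside.
- screw_jar: Glass jar of brass screws with a steel cap, 68 mm in diameter and 84 mm tall, a bystander.
- tape_roll: Roll of masking tape lying flat, 100 mm in diameter and 24 mm tall, a bystander.
- screwdriver: Black-handled screwdriver lying on the bench, a bystander.
- tape_measure: Black tape measure, 66 by 62 by 34 mm, a bystander.
- sanding_block: Cork sanding block, 100 by 65 by 26 mm, a bystander.
There are look-alikes about, which are no part of the job. Leave any blue or yellow look-alike of the cell_fat alone.

How it is judged (in metres and radians):
On the way, in this order (a step that is already met when the one before it is completed fails the run):
1. the cover is levered up from its closed place by the knife (value of joint cover above 0.35 rad and contact force between knife and cover above 0.05 N), for 0.05 s.
2. the cover stands open past upright and the knife lies flat on the bench, let go (value of joint cover above 1.6 rad and height (world z) of knife_grip below 0.017 m and height (world z) of knife_tip below 0.022 m and contact force between the fingers and knife below 0.05 N), for 0.2 s.
3. the fattest cell is in the well, button end up (horizontal distance between cell_fat_center and well_mouth below 0.006 m and z of cell_fat_center in the frame of lantern below 0.1 m and z of cell_fat in the frame of lantern below 0.062 m and angle between cell_fat_center's own z axis and vertical below 0.15 rad), for 0.05 s.
At the end, for the whole second after the job is handed in: Fattest cell upright, button up, in the well, held down by the fingers (over 4 N), contact pressed over 10.5 of its 12 mm, foot within 1.5 mm of the floor, at rest; cover open past upright; knife flat on the bench, let go, at rest (value of joint contact above 0.0105 m and z of cell_fat in the frame of lantern below 0.0235 m and horizontal distance between cell_fat_center and well_mouth below 0.005 m and angle between cell_fat_center's own z axis and vertical below 0.1 rad and contact force between the fingers and cell_fat above 4 N and linear speed of cell_fat below 0.01 m/s and value of joint cover above 1.57 rad and height (world z) of knife_grip below 0.017 m and height (world z) of knife_tip below 0.022 m and contact force between the arm and knife below 0.05 N and linear speed of knife below 0.02 m/s); the arm keeps its last pose, push and grip.
It fails at once if the fingers touched the cover before the knife had levered it up (value of joint cover below 0.35 rad and contact force between the fingers and cover above 0.5 N).
It fails at once if the cell was forced into the lantern (over 60 N) (contact force between cell_fat and lantern above 60 N).
It fails at once if another thing on the bench was moved by more than 30 mm (distance of any of cell_mid, cell_slim, paint_tin, screw_jar, tape_roll, screwdriver, tape_measure, sanding_block from where it was at the start of the episode above 0.03 m).
It fails at once if another cell was knocked over (angle between any of cell_mid, cell_slim's own z axis and vertical above 0.5 rad).
It also fails if it takes over 64 s, if anything falls off the work surface, if the arm or the gripper's body presses on something with over 40 N, if the wrist force passes 120 N, or if a joint passes its speed limit or range.

## Working session

There is one attempt and no reset: what is moved stays moved. The work goes in short steps, Python scripts to look and compute and a tool call to move; the robot and the scene stay as the last step left them, time stands still between calls to the robot, and variables do not carry over. Pictures are saved under pics/ and viewed, about 8 in all and at most 12, crops included, and the job is handed in when it is done.

Besides the shell and the picture viewer there is one more tool, called after "Call:" as a command line: name --pt "numbers of a row" for each row, then --argument value for the rest. step_arm: Moves the arm, as the interface text tells. Its arguments: {"type":"object","properties":{"deltas":{"type":"array"},"fingers":{"type":"number"}},"required":["deltas"]}

```bash
mkdir -p pics && ls
cat > h.py <<'E'
import numpy as np, cv2
from plant import bot
from scipy.spatial.transform import Rotation as Ro
def K(p): return np.array([[p['fx'],0,p['cx']],[0,p['fy'],p['cy']],[0,0,1.]])
def proj(p,X):
    X=np.atleast_2d(X)@np.array(p['R']).T+np.array(p['t'])
    return cv2.projectPoints(X,np.zeros(3),np.zeros(3),K(p),np.array([p['k1'],0,0,0,0.]))[0][:,0]
def ray(p,uv):
    n=cv2.undistortPoints(np.array([[uv]],float),K(p),np.array([p['k1'],0,0,0,0.]))[0,0]
    R=np.array(p['R']);o=-R.T@np.array(p['t']);d=R.T@np.array([n[0],n[1],1]);return o,d
def atz(p,uv,z):
    o,d=ray(p,uv);return o+d*(z-o[2])/d[2]
def save(p,n,img=None):
    cv2.imwrite('pics/'+n,cv2.cvtColor(p['color'] if img is None else img,cv2.COLOR_RGB2BGR))
E
python3 - <<'E'
from h import *
import pickle
o=bot.get_obs();print(o['tool_pos'],o['tcp_rot'],bot.tip_reach)
for n in ['scene','side','wrist']:
    p=bot.capture(n);save(p,n+'0.png');pickle.dump(p,open(n+'0.pkl','wb'))
    print(n,-np.array(p['R']).T@np.array(p['t']),p['fx'],p['k1'])
    for q in ['lantern','knife','cell_fat','cell_mid','cell_slim','pry_slot','knife_tip']:
        try:
            for b in bot.boxes_of(q,p)[:4]: print(q,round(b['p'],2),np.round(b['rect'],1))
        except Exception as e: print(q,e)
E
```

```text
pics
[123.50803878 509.88112296 251.03529871] [-3.14006347e+00 -2.08152769e-04  2.90379112e+00] 25.0
scene [ 804.27983195 -554.60804697  768.72103655] 398.81933211968567 0.018387671074616127
lantern 0.67 [372.6 113.1  81.3 100.4]
knife 0.77 [295.9 219.3  30.2  71.4]
cell_fat 0.96 [199.9 252.2  23.8  31.2]
cell_fat 0.95 [191.4 293.6  23.8  30.5]
cell_fat 0.77 [232.1 267.1  26.   25.5]
cell_mid 0.78 [273.3 275.5  18.4  26.3]
cell_mid 0.33 [362.6 301.5  35.9  50. ]
pry_slot 0.78 [356.2 118.8  46.6  36.1]
knife_tip 0.58 [296.  220.4  25.4  73.6]
side [ 159.76256252 -834.20681859  668.49382409] 484.3350786412439 -0.06161967812393339
lantern 0.94 [226.4 157.2  72.2  93.7]
knife 0.74 [236.9 161.5  47.5  27.2]
knife 0.63 [287.4 253.3  73.7  51.1]
cell_fat 0.77 [321.1 349.1  24.4  41.5]
cell_fat 0.72 [311.5 304.2  22.6  38.2]
cell_fat 0.65 [274.4 327.1  18.6  37.9]
cell_fat 0.37 [236.1 159.   47.5  28. ]
cell_mid 0.79 [344.6 281.2  17.8  29.3]
cell_slim 0.72 [363.6 334.6  20.1  36.7]
pry_slot 0.81 [234.7 158.3  45.8  28.2]
pry_slot 0.17 [411.7 240.5  35.   45. ]
knife_tip 0.66 [286.2 253.8  73.4  43.9]
knife_tip 0.39 [334.5 205.9  48.   32.6]
knife_tip 0.38 [237.2 161.3  45.2  23.3]
knife_tip 0.31 [344.5 280.1  20.3  31.2]
wrist [ 43.38322005 528.90477994 385.14022326] 335.8605914843517 -0.03265470839429711
```

Run:
```python
from h import *
a=cv2.imread('pics/scene0.png');b=cv2.imread('pics/side0.png')
A=cv2.resize(a[40:340,150:470],(800,750),interpolation=cv2.INTER_CUBIC)
cv2.imwrite('pics/a.png',cv2.resize(a[60:330,160:460],None,fx=2.2,fy=2.2,interpolation=cv2.INTER_CUBIC))
cv2.imwrite('pics/b.png',cv2.resize(b[100:380,170:490],None,fx=2.1,fy=2.1,interpolation=cv2.INTER_CUBIC))
```

```text
(no output)
```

View pics/a.png

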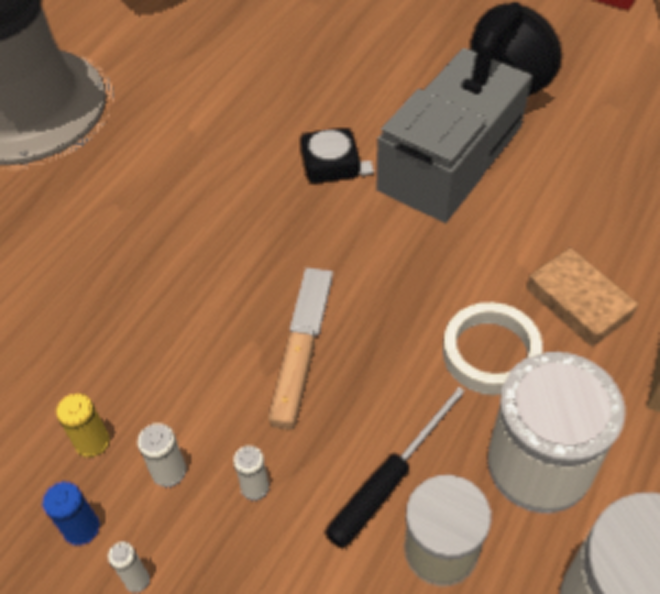

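View pics/b.png

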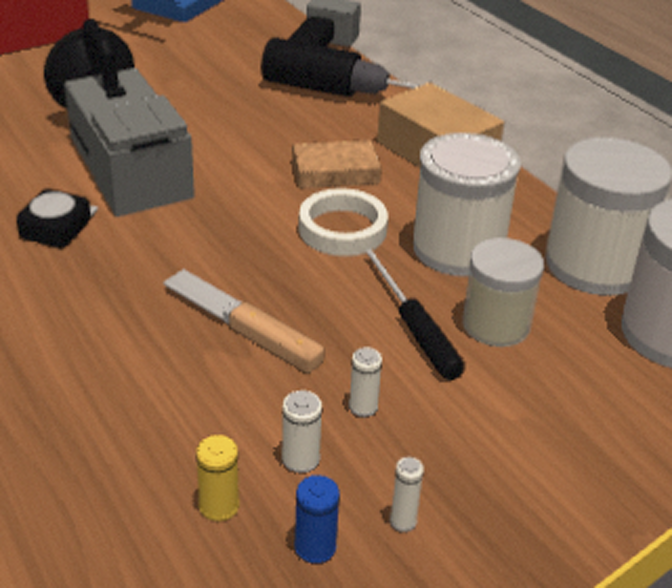

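Scene crop: there are five upright cells, in full-image pixels. Blue is (192,293), yellow is (200,252), and the white ones are (233,267), (274,275) and (219,318). The widest white one, at (233,267) in scene and (312,304) in side, fits cell_fat. Blue and yellow are look-alikes. The knife lies with its blade towards the lantern. The slot end of the lantern faces the robot side, and the tape measure stands just left of it.

Run:
```python
from h import *
import pickle
from scipy.optimize import least_squares
S=pickle.load(open('scene0.pkl','rb'));D=pickle.load(open('side0.pkl','rb'));W=pickle.load(open('wrist0.pkl','rb'))
fs=lambda x,y:(160+x/2.2,60+y/2.2); fd=lambda x,y:(170+x/2.1,100+y/2.1)
# cells by top/bottom boxes: triangulate centre
def tri(u,v):
    o1,d1=ray(S,u);o2,d2=ray(D,v);A=np.c_[d1,-d2];s=np.linalg.lstsq(A,o2-o1,rcond=None)[0]
    a,b=o1+s[0]*d1,o2+s[1]*d2;return (a+b)/2,np.linalg.norm(a-b)
print('fat',tri((232.1,267.1),(311.5,304.2)));print('mid',tri((273.3,275.5),(344.6,281.2)))
print('slim',tri(fs(130,567),(363.6,334.6)));print('blue',tri((191.4,293.6),(321.1,349.1)));print('yel',tri((199.9,252.2),(274.4,327.1)))
print('tapeM',tri(fs(330,155),fd(55,217)))
# knife
obs=[(S,fs(285,415),(-52.5,0,16)),(S,fs(319,270),(142,0,11)),(S,fs(304,333),(57,0,14)),(D,fd(316,356),(-52.5,0,16)),(D,fd(175,280),(142,0,11)),(D,fd(238,308),(57,0,14))]
def T(q,X): c,s=np.cos(q[2]),np.sin(q[2]);X=np.array(X);return np.array([q[0]+c*X[0]-s*X[1],q[1]+s*X[0]+c*X[1],X[2]])
def fit(obs,q0):
    f=lambda q:np.concatenate([proj(p,T(q,X))[0]-uv for p,uv,X in obs])
    r=least_squares(f,q0,loss='soft_l1');return r.x,np.round(f(r.x).reshape(-1,2),1).tolist()
c=[atz(p,uv,X[2]) for p,uv,X in obs]
k,e=fit(obs,[(c[0]+c[1])[0]/2,(c[0]+c[1])[1]/2,np.arctan2(*(c[1]-c[0])[[1,0]])]);print('knife',k,e)
lo=[(S,fs(380,140),(-48,-100,84)),(S,fs(449,175),(48,-100,84)),(S,fs(443,217),(48,-100,0)),(S,fs(379,190),(-48,-100,0)),(S,fs(531,74),(48,94,84)),
(D,fd(107,150),(-48,-100,84)),(D,fd(191,138),(48,-100,84)),(D,fd(121,210),(-48,-100,0)),(D,fd(192,192),(48,-100,0)),(D,fd(67,92),(-48,94,84))]
a=atz(S,fs(412,155),84);b=atz(S,fs(500,62),84)
l,e=fit(lo,[*((a+b)/2)[:2],np.arctan2(*(b-a)[[1,0]])-np.pi/2]);print('lantern',l,e)
for n,p in [('well',(0,-56,84)),('slot',(0,-98,87.5)),('hinge',(0,-18,85.5))]: print(n,T(l,p))
pickle.dump((k,l),open('pose.pkl','wb'))
```

```text
fat (array([ 468.27947676, -329.54251224,   39.53362065]), np.float64(0.9833463914296012))
mid (array([ 551.14248213, -306.55563184,   37.86854082]), np.float64(2.970961321980335))
slim (array([ 509.45366943, -425.98070821,   37.13706332]), np.float64(3.230661337324478))
blue (array([ 433.6887336 , -414.30564091,   35.82862951]), np.float64(5.341655249366734))
yel (array([ 389.7300875 , -335.57793209,   34.32869301]), np.float64(5.968297358952005))
tapeM (array([402.75316593,  93.58188663,  20.14034154]), np.float64(4.168777840800903))
knife [ 525.32239839 -189.953282      1.92250395] [[-0.8, 4.7], [0.3, 0.6], [0.4, 0.2], [0.7, -0.4], [-1.9, -2.2], [-3.2, -0.1]]
lantern [ 5.27161014e+02  1.84028471e+02 -8.81729528e-02] [[-0.5, -0.5], [1.9, -0.5], [1.8, 3.8], [-0.6, 0.6], [2.4, 0.7], [0.3, 1.4], [-0.6, -1.4], [-3.3, 2.7], [0.4, 2.3], [-2.0, -6.3]]
well [522.22972382 128.24601494  84.        ]
slot [518.53125642  86.40917305  87.5       ]
hinge [525.57595622 166.09839569  85.5       ]
```

Call:
step_arm --pt "-24 -20 -2 0 0 0.071" --pt "-49 -41 -5 0 0 0.142" --pt "-73 -61 -7 0 0 0.213" --pt "-97 -82 -10 0 0 0.284" --pt "-121.5 -102 -12 0 0 0.355"

```text
time: 1.62
tool_pos: [218.2, 381.3, 264.0]
tcp_rot: [3.141, 0.0, 2.546]
contact_force: [0.3, -0.2, -0.9]
grip_width: 91.7
```

Call:
step_arm --pt "-30 -11 -2 0 0 0.071" --pt "-60 -21 -5 0 0 0.142" --pt "-90 -32 -7 0 0 0.213" --pt "-119 -43 -10 0 0 0.284" --pt "-149 -53 -12 0 0 0.355"

```text
time: 2.03
tool_pos: [312.2, 254.0, 276.2]
tcp_rot: [3.141, 0.0, 2.19]
contact_force: [0.2, 0.9, 0.5]
grip_width: 92.0
```

Call:
step_arm --pt "-32 0 -2 0 0 0.071" --pt "-63 1 -5 0 0 0.142" --pt "-95 1 -7 0 0 0.213" --pt "-127 2 -10 0 0 0.284" --pt "-158 2 -12 0 0 0.355"

```text
time: 2.45
tool_pos: [406.4, 126.7, 288.2]
tcp_rot: [3.141, 0.0, 1.835]
contact_force: [1.1, -0.8, -0.4]
grip_width: 91.8
```

Call:
step_arm --pt "-30 11 -2 0 0 0.071" --pt "-59 23 -5 0 0 0.142" --pt "-89 34 -7 0 0 0.213" --pt "-118 46 -10 0 0 0.284" --pt "-148 57 -12 0 0 0.355"

```text
time: 2.87
tool_pos: [500.5, -0.9, 300.0]
tcp_rot: [3.141, -0.0, 1.48]
contact_force: [0.1, 0.5, -0.1]
grip_width: 91.9
```

```bash
cat >> h.py <<'E'
def T(q,X):
    c,s=np.cos(q[2]),np.sin(q[2]);X=np.atleast_2d(np.array(X,float));return np.c_[q[0]+c*X[:,0]-s*X[:,1],q[1]+s*X[:,0]+c*X[:,1],X[:,2]]
def lines(img,p,segs,col,w=1):
    for s in segs:
        uv=np.round(proj(p,s)*8).astype(int); cv2.polylines(img,[uv.reshape(-1,1,2)],False,col,w,cv2.LINE_AA,3)
def box(x0,x1,y0,y1,z): return [(x0,y0,z),(x1,y0,z),(x1,y1,z),(x0,y1,z),(x0,y0,z)]
LAN=[box(-48,48,-100,94,84),box(-45,45,-98,-18,99),box(-22,22,-98,-98,87.5)]
KNI=[box(-52.5,52.5,-13,13,22),box(62.5,142,-15,15,12)]
E
python3 - <<'E'
from h import *
import pickle
k,l=pickle.load(open('pose.pkl','rb'))
p=bot.capture('wrist');pickle.dump(p,open('w1.pkl','wb'));save(p,'w1.png')
print(np.array(p['R']),-np.array(p['R']).T@np.array(p['t']))
img=p['color'].copy();img=cv2.resize(img,(800,500),interpolation=cv2.INTER_CUBIC)
q=dict(p);
for a in('fx','fy','cx','cy'):q[a]=p[a]*1.25
lines(img,q,[T(l,s) for s in LAN],(0,255,0))
save(p,'w1o.png',img)
for n in['lantern','pry_slot','knife','cell_fat']:print(n,[(round(b['p'],2),np.round(b['rect'])) for b in bot.boxes_of(n,p)])
E
```

```text
[[ 9.95883818e-01 -9.06385071e-02  2.87623689e-04]
 [-8.64797716e-02 -9.49230219e-01  3.02461966e-01]
 [-2.71416800e-02 -3.01241851e-01 -9.53161411e-01]] [507.56709039  80.33893914 433.43543426]
lantern []
pry_slot [(0.9, array([325.,  44., 102.,  88.])), (0.57, array([229.,  86.,  80.,  71.]))]
knife [(0.87, array([323., 245.,  63.,  86.])), (0.41, array([509., 101., 103.,  78.]))]
cell_fat []
```

View pics/w1o.png

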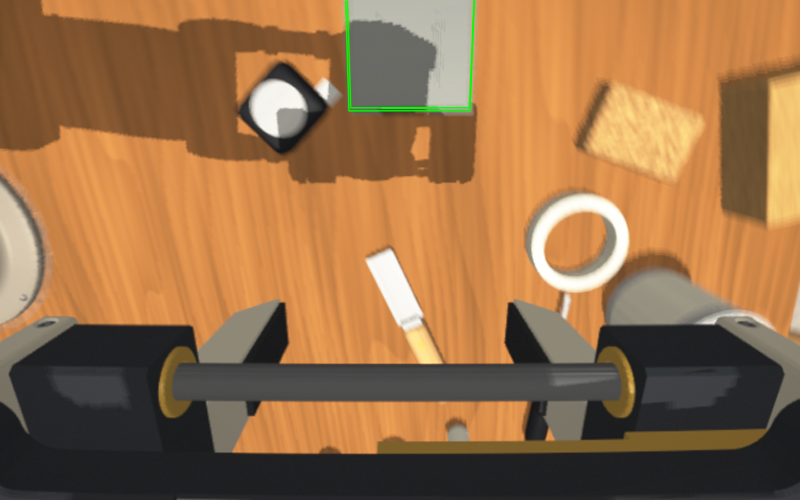

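Wrist view: the lantern overlay fits within about 4 px. The front-right corner is at (475,112) against (470,109) drawn. The knife tip is at (379,252) and its collar near (411,325).

Run:
```python
from h import *
import pickle
p=pickle.load(open('w1.pkl','rb'))
t=atz(p,(379/1.25,252.5/1.25),11.5);b=atz(p,(411/1.25,320.5/1.25),11.5);h=atz(p,(430/1.25,362/1.25),20)
print(t,b,h,np.arctan2(*(t-b)[[1,0]]),np.linalg.norm(t-b))
d=(t-b)/np.linalg.norm(t-b);print('grip',t-117*d)
k,l=pickle.load(open('pose.pkl','rb'));print(T(k,[(25,0,11),(142,0,11)]))
for u in [(348,110),(475,111)]:print(atz(p,(u[0]/1.25,u[1]/1.25),84))
print(T(l,[(-48,-100,84),(48,-100,84)]))
```

```text
[477.29870612 -54.605537    11.5       ] [ 504.61873659 -137.17173818   11.5       ] [ 521.95613598 -186.8199715    20.        ] 1.8903429985006939 86.96873946103767
grip [ 514.05264305 -165.68275392   11.5       ]
[[ 516.70986343 -166.48363689   11.        ]
 [ 476.40319982  -56.64569778   11.        ]]
[470.19069409  88.97300267  84.        ]
[570.48677037  79.16172962  84.        ]
[[470.54160534  88.64376237  84.        ]
 [566.16867251  80.19012261  84.        ]]
```

Call:
step_arm --pt "-20 4 25 0 0 -0.085" --pt "-41 8 50 0 0 -0.17" --pt "-61 11 75 0 0 -0.255" --pt "-82 15 100 0 0 -0.34" --pt "-102 19 125 0 0 -0.425" --fingers 60

```text
time: 3.53
tool_pos: [509.2, -102.1, 174.1]
tcp_rot: [3.141, 0.0, 1.916]
contact_force: [0.2, -0.0, 0.4]
grip_width: 63.4
```

Call:
step_arm --pt "-15 -4 19 0 0 0" --pt "-30 -7 37 0 0 0" --pt "-45 -11 56 0 0 0" --pt "-60 -15 75 0 0 0"

```text
time: 3.87
tool_pos: [515.3, -163.5, 99.2]
tcp_rot: [3.141, -0.0, 1.911]
contact_force: [-0.0, 0.5, 0.9]
grip_width: 59.9
```

Run:
```python
from h import *
import pickle
k=[523.3,-189.6,1.905]
p=bot.capture('wrist');pickle.dump(p,open('w2.pkl','wb'))
print(bot.get_obs()['tool_pos'],bot.get_obs()['tcp_rot'])
img=cv2.resize(p['color'],(800,500),interpolation=cv2.INTER_CUBIC)
q=dict(p)
for a in('fx','fy','cx','cy'):q[a]=p[a]*1.25
lines(img,q,[T(k,s) for s in KNI],(0,255,0))
save(p,'w2o.png',img)
```

```text
[ 514.00545082 -165.29928011   95.80528053] [-3.13829934e+00 -2.28992145e-03  1.91008558e+00]
```

View pics/w2o.png

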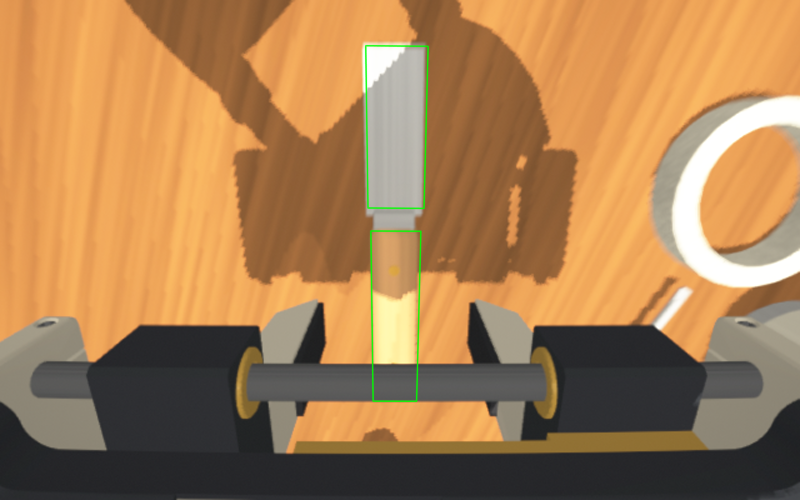

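The knife lies between the open fingers and its overlay agrees within 3 px. Next: descend and grip.

Call:
step_arm --pt "0 0 25 0 0 0" --pt "0 0 50 0 0 0" --pt "0 0 65 0 0 0" --pt "0 0 71 0 0 0"

```text
time: 4.25
tool_pos: [514.2, -162.2, 27.1]
tcp_rot: [-3.139, -0.003, 1.911]
contact_force: [0.8, -0.9, -0.7]
grip_width: 60.2
```

Call:
step_arm --pt "0 0 0 0 0 0" --pt "0 0 0 0 0 0" --pt "0 0 0 0 0 0" --pt "0 0 0 0 0 0" --pt "0 0 0 0 0 0" --fingers 10

```text
time: 4.67
tool_pos: [516.0, -164.4, 29.8]
tcp_rot: [3.14, 0.001, 1.909]
contact_force: [-0.7, -0.5, -0.8]
grip_width: 31.4
```

Call:
step_arm --pt "0 0 0 0 0 0" --pt "0 0 0 0 0 0"

```text
time: 4.83
tool_pos: [515.7, -164.4, 29.5]
tcp_rot: [3.141, 0.001, 1.909]
contact_force: [-0.9, 0.3, 4.5]
grip_width: 25.6
```

Call:
step_arm --pt "0 0 -10 0 0 0" --pt "0 0 -30 0 0 0.107" --pt "0 0 -50 0 0 0.214" --pt "0 0 -65 0 0 0.321" --pt "0 0 -76.5 0 0 0.428"

```text
time: 5.25
tool_pos: [515.8, -164.5, 107.1]
tcp_rot: [3.14, 0.0, 1.475]
contact_force: [0.6, 0.5, -0.8]
grip_width: 25.3
```

Call:
step_arm --pt "20 -4 0 0 0 0" --pt "45 -8 0 0 0 0" --pt "75 -13 0 0 0 0" --pt "95 -17 0 0 0 0" --pt "103 -18 0 0 0 0"

```text
time: 5.67
tool_pos: [505.9, -57.7, 105.6]
tcp_rot: [-3.141, -0.001, 1.483]
contact_force: [0.2, 0.1, -1.0]
grip_width: 26.2
```

Run:
```python
from h import *
import pickle
P=[];O=[]
for n in['wrist','scene','side']:
    p=bot.capture(n);pickle.dump(p,open(n+'3.pkl','wb'));save(p,n+'3.png');P.append(p);o=bot.get_obs();O.append([*o['tool_pos'],o['tcp_rot'][2]])
print(np.mean(O,0),o['contact_force'],o['grip_width'])
k,l=pickle.load(open('pose.pkl','rb'))
t=np.mean(O,0);q=[t[0],t[1],t[3]]
out=[]
for p,(c,r),f in zip(P,[((320,95),(320,190)),((345,140),(140,100)),((255,190),(140,100))],[1.25,2.8,2.8]):
    w,h=r if f>2 else (640,200)
    x0,y0=(0,0) if f<2 else (c-w//2,r[0] and (140 if c==345 else 190)-h//2)
    im=p['color'][y0:y0+h,x0:x0+w];im=cv2.resize(im,None,fx=f,fy=f,interpolation=cv2.INTER_CUBIC)
    pp=dict(p);pp['fx']*=f;pp['fy']*=f;pp['cx']=(p['cx']-x0)*f;pp['cy']=(p['cy']-y0)*f
    lines(im,pp,[T(l,s) for s in LAN+[box(-22,22,-98,-98,84),box(-22,22,-98,-98,91)]],(0,255,0))
    z=t[2]-17.7
    lines(im,pp,[T(q,box(117-80,117,-15,15,z))],(255,0,0))
    out.append(im)
bot_=np.hstack(out[1:]);bot_=cv2.copyMakeBorder(bot_,0,0,0,800-bot_.shape[1],cv2.BORDER_CONSTANT)
save(p,'c3.png',np.vstack([out[0],bot_]))
```

```text
[506.68617479 -58.94186596 105.61199233   1.48277418] [ 0.51374564 -0.54441048 -0.69018418] 25.95391921716168Traceback (most recent call last):
  File "<stdin>", line 12, in <module>
TypeError: unsupported operand type(s) for -: 'tuple' and 'int'
```

```bash
cat >> h.py <<'E'
def crop(p,x0,y0,w,h,f,segs=[]):
    im=cv2.resize(p['color'][y0:y0+h,x0:x0+w],(int(w*f),int(h*f)),interpolation=cv2.INTER_CUBIC)
    pp=dict(p);pp['fx']=p['fx']*f;pp['fy']=p['fy']*f;pp['cx']=(p['cx']-x0)*f;pp['cy']=(p['cy']-y0)*f
    for s,c in segs: lines(im,pp,[s],c)
    return im
def stack(name,top,bots):
    b=np.hstack(bots);w=max(b.shape[1],top.shape[1])
    f=lambda a:cv2.copyMakeBorder(a,0,0,0,w-a.shape[1],cv2.BORDER_CONSTANT)
    save(None,name,np.vstack([f(top),f(b)]))
E
cat > v3.py <<'E'
from h import *
import pickle,sys
l=pickle.load(open('pose.pkl','rb'))[1]
W,S,D=[pickle.load(open(n+'3.pkl','rb')) for n in('wrist','scene','side')]
q=[506.5,-59.5,1.4815]
segs=[(T(l,s),(0,255,0)) for s in LAN+[box(-22,22,-98,-98,84),box(-22,22,-98,-98,91)]]+[(T(q,box(37,117,-15,15,87.5)),(255,0,0))]
stack('c3.png',crop(W,160,0,320,130,2.5,segs),[crop(S,300,70,140,95,2.85,segs),crop(D,180,120,140,95,2.85,segs)])
E
python3 v3.py
```

```text
(no output)
```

View pics/c3.png

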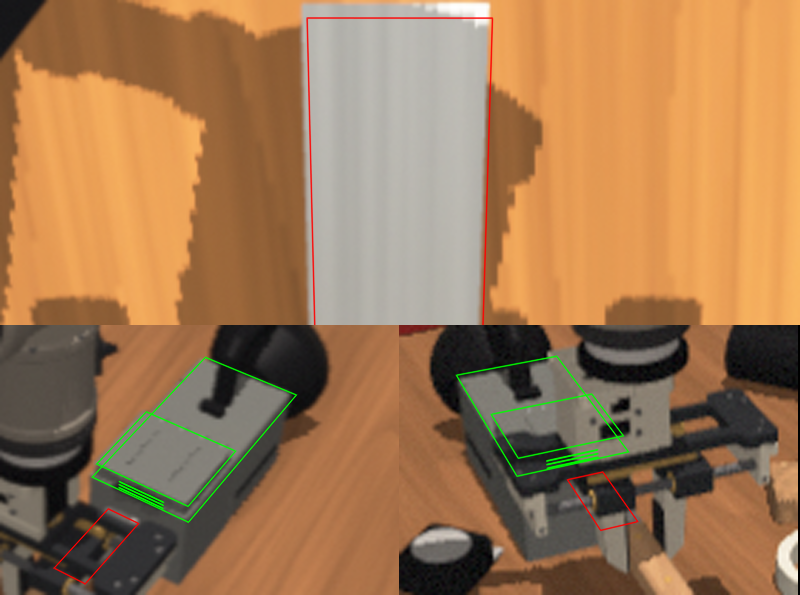

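The blade points straight at the slot: lateral offset about 1 mm, tip about 27 mm short, and width agreement confirms its height. Next: insert.

Call:
step_arm --pt "10 0 0 0 0 0" --pt "20 0 0 0 0 0" --pt "26 0 0 0 0 0" --pt "32 0 0 0 0 0" --pt "36 0 0 0 0 0"

```text
time: 6.23
tool_pos: [510.1, -23.6, 105.1]
tcp_rot: [-3.141, -0.0, 1.481]
contact_force: [0.2, -0.4, 0.1]
grip_width: 25.7
```

Call:
step_arm --pt "6 0 0 0 0 0" --pt "12 0 0 0 0 0" --pt "14 0 0 0 0 0" --pt "14 0 0 0 0 0"

```text
time: 6.57
tool_pos: [511.3, -9.7, 105.2]
tcp_rot: [3.142, -0.0, 1.482]
contact_force: [0.3, 0.4, -1.2]
grip_width: 26.1
```

```bash
cat > v4.py <<'E'
from h import *
import pickle,sys
n=sys.argv[1]
l=pickle.load(open('pose.pkl','rb'))[1]
S=bot.capture('scene');D=bot.capture('side');W=bot.capture('wrist')
pickle.dump((S,D,W),open(n+'.pkl','wb'))
o=bot.get_obs();print(o['tool_pos'],o['tcp_rot'],o['contact_force'],o['moment'],o['grip_width'])
segs=[(T(l,s),(0,255,0)) for s in LAN[:1]]
stack(n+'.png',crop(W,160,0,320,130,2.5,segs),[crop(S,300,50,140,115,2.85,segs),crop(D,180,100,140,115,2.85,segs)])
E
python3 v4.py c4
```

```text
[511.2906785  -10.42539991 105.20124281] [3.14158973e+00 5.67524255e-06 1.48080763e+00] [-0.20261538  0.24615457 -1.38089252] [-0.15807346  0.03414266 -0.00036754] 25.875287519096577
```

No insertion force, so the blade is about 22 mm into the slot. Next: lever up along the tip arc.

Call:
step_arm --pt "0 0 -4 0 0 0" --pt "2 0 -8 0 0 0" --pt "4 0 -12 0 0 0" --pt "6 0 -18 0 0 0" --pt "8.5 0 -23 0 0 0"

```text
time: 7.13
tool_pos: [512.2, -1.8, 129.0]
tcp_rot: [3.141, 0.0, 1.481]
contact_force: [-0.4, -0.6, -2.5]
grip_width: 25.9
```

Call:
step_arm --pt "2.5 0 -5 0 0 0" --pt "7.5 0 -11 0 0 0" --pt "13.5 0 -17 0 0 0" --pt "20.5 0 -22 0 0 0" --pt "28 0 -26 0 0 0"

```text
time: 7.55
tool_pos: [514.7, 26.7, 155.0]
tcp_rot: [3.141, -0.0, 1.481]
contact_force: [0.8, -0.8, -2.0]
grip_width: 25.7
```

```bash
python3 v4.py c5
```

```text
[514.795444    26.97369462 154.58273024] [ 3.14070031e+00 -4.67148001e-04  1.48205251e+00] [-0.38327844 -0.58852002 -1.18473773] [-0.1095237   0.0639676  -0.00840477] 25.739568688331087
```

View pics/c5.png

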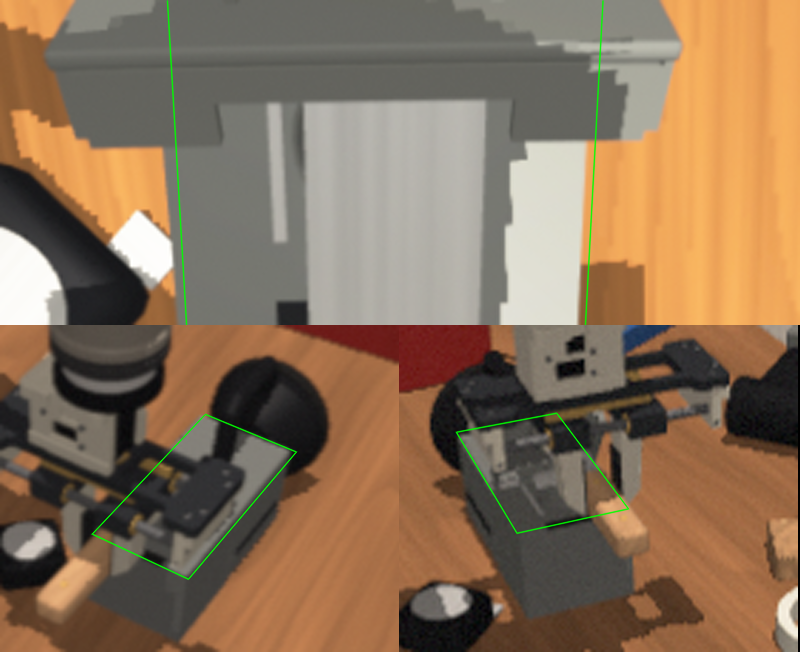

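The wrist view shows the cover riding up on the blade, with its slot edges at columns 220 and 513 around the blade. Continue over the top.

Call:
step_arm --pt "8.5 0 -2.5 0 0 0" --pt "16.5 0 -4 0 0 0" --pt "24.5 0 -4 0 0 0" --pt "33 0 -3 0 0 0"

```text
time: 8.03
tool_pos: [517.6, 59.7, 157.3]
tcp_rot: [3.141, -0.0, 1.481]
contact_force: [-0.6, -0.4, -0.2]
grip_width: 26.0
```

Call:
step_arm --pt "5 0 1 0 0 0" --pt "10 0 3 0 0 0" --pt "11.5 0 4 0 0 0" --pt "11.5 0 4 0 0 0"

```text
time: 8.37
tool_pos: [518.4, 70.9, 152.8]
tcp_rot: [-3.141, -0.0, 1.481]
contact_force: [-0.1, 0.2, -1.1]
grip_width: 25.7
```

```bash
python3 v4.py c6
```

```text
[518.54526294  70.24287577 153.12574229] [-3.14145741e+00 -9.90741393e-05  1.48062155e+00] [-0.0651044  -0.02521272 -1.21544713] [-0.019709    0.07636931 -0.00238523] 26.091594749902036
```

View pics/c6.png

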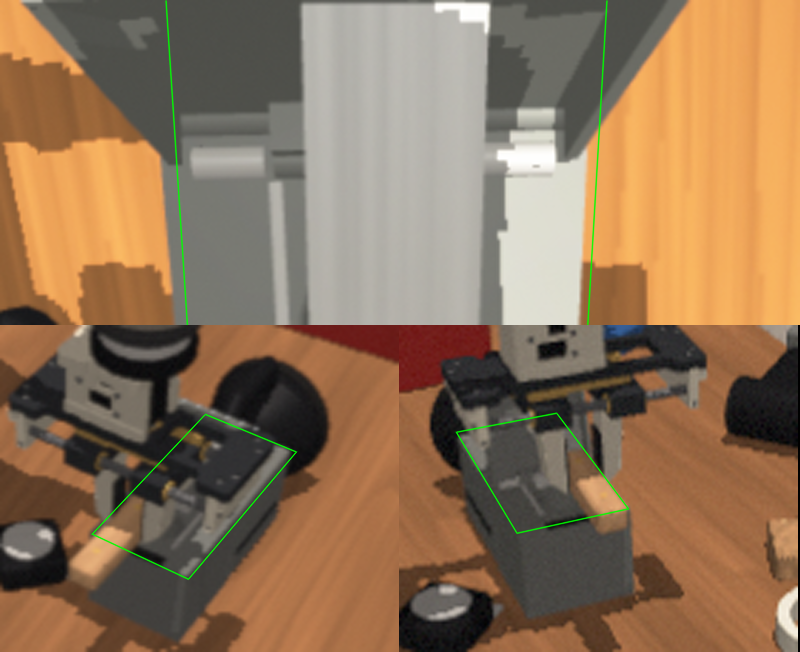

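The interior of the cover stands behind the blade past the hinge pins (row 160), so it is open past upright. A 2 mm nudge more, then retreat and lay the knife down.

Call:
step_arm --pt "2 0 0 0 0 0" --pt "2 0 0 0 0 0" --pt "-15 0 0 0 0 0" --pt "-50 0 0 0 0 0" --pt "-90 0 0 0 0 0"

```text
time: 8.93
tool_pos: [510.5, -19.0, 153.3]
tcp_rot: [3.141, -0.0, 1.484]
contact_force: [0.8, -1.6, -1.2]
grip_width: 25.6
```

Call:
step_arm --pt "-40 0 0 0 0 0" --pt "-80 0 15 0 0 0" --pt "-105 0 40 0 0 0" --pt "-120 0 70 0 0 0" --pt "-122 0 100 0 0 0"

```text
time: 9.35
tool_pos: [499.9, -144.3, 52.8]
tcp_rot: [3.139, 0.001, 1.477]
contact_force: [0.1, -0.6, -1.1]
grip_width: 25.9
```

Call:
step_arm --pt "0 0 12 0 0 0" --pt "0 0 20 0 0 0" --pt "0 0 23 0 0 0" --pt "0 0 24.5 0 0 0" --pt "0 0 24.5 0 0 0"

```text
time: 9.77
tool_pos: [499.9, -140.8, 29.8]
tcp_rot: [3.14, 0.0, 1.481]
contact_force: [-0.0, -0.4, -1.1]
grip_width: 25.8
```

```bash
cat > v5.py <<'E'
from h import *
import pickle,sys
n=sys.argv[1]
k,l=pickle.load(open('pose.pkl','rb'))
S=bot.capture('scene');D=bot.capture('side')
pickle.dump((S,D),open(n+'.pkl','wb'))
o=bot.get_obs();print(o['tool_pos'],o['tcp_rot'],o['contact_force'],o['grip_width'])
def cov(th):
    c,s=np.cos(th),np.sin(th);P=np.array(box(-45,45,0,80,13.5))
    return [T(l,np.c_[P[:,0],-18-P[:,1]*c+z*s,85.5+P[:,1]*s+z*c]) for z in (13.5,)]
segs=[(T(l,LAN[0]),(0,255,0))]+[(c,(255,0,0)) for c in cov(1.6)]+[(c,(255,255,0)) for c in cov(1.85)]
a=crop(S,300,40,140,120,2.85,segs);b=crop(D,180,80,140,120,2.85,segs)
stack(n+'.png',np.hstack([a,b]),[crop(S,180,170,200,125,2),crop(D,220,200,200,125,2)])
E
python3 v5.py c7
```

```text
[ 500.40139693 -140.84636864   29.77460967] [3.13921116e+00 6.49949517e-04 1.48121121e+00] [ 0.39501956 -0.31830187 -0.74300862] 25.609230800302523
```

View pics/c7.png

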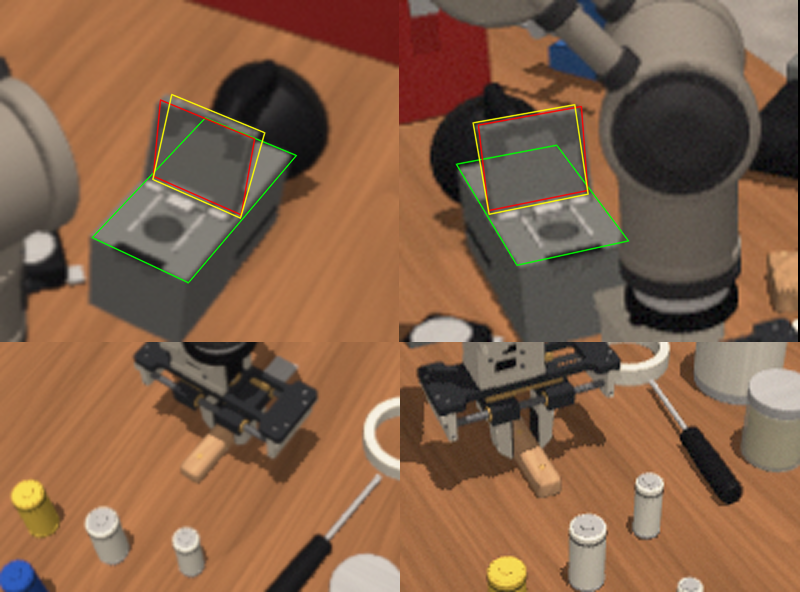

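The cover overlay lies between 1.6 and 1.85 rad, and the well mouth is exposed at scene crop (160,228). The knife lies on the bench. Release it and go to look at the cells from nearby. Candidates are the white ones at scene (233,267) fat, (274,275) mid and (219,318) slim.

Call:
step_arm --pt "0 0 0 0 0 0" --pt "0 0 0 0 0 0" --pt "0 0 0 0 0 0" --pt "0 0 0 0 0 0" --pt "0 0 -5 0 0 0" --fingers 56

```text
time: 10.28
tool_pos: [499.1, -140.5, 33.2]
tcp_rot: [-3.14, -0.001, 1.481]
contact_force: [-0.2, 0.2, -0.1]
grip_width: 53.4
```

Call:
step_arm --pt "0 0 -20 0 0 0" --pt "0 0 -50 0 0 0" --pt "0 0 -90 0 0 0" --pt "0 0 -130 0 0 0" --pt "0 0 -165 0 0 0"

```text
time: 10.7
tool_pos: [499.5, -140.8, 201.6]
tcp_rot: [3.14, 0.0, 1.481]
contact_force: [0.1, -0.9, 0.5]
grip_width: 56.0
```

Call:
step_arm --pt "-30 -6 0 0 0 0" --pt "-60 -11 0 0 0 0" --pt "-90 -16 0 0 0 0" --pt "-116 -21.5 0 0 0 0" --pt "-116 -21.5 0 0 0 0"

```text
time: 11.12
tool_pos: [466.5, -258.4, 199.2]
tcp_rot: [3.141, 0.002, 1.477]
contact_force: [0.6, -0.1, 0.2]
grip_width: 55.9
```

Run:
```python
from h import *
import pickle
p=bot.capture('wrist');pickle.dump(p,open('w8.pkl','wb'))
S=bot.capture('scene');D=bot.capture('side');pickle.dump((S,D),open('sd8.pkl','wb'))
o=bot.get_obs();print(o['tool_pos'],o['tcp_rot'])
for n in ['cell_fat','cell_mid','cell_slim']:print(n,[(round(b['p'],2),np.round(b['rect'],1)) for b in bot.boxes_of(n,p)])
t=np.linspace(0,2*np.pi,40)
circ=np.c_[468.3+16.2*np.cos(t),-329.5+16.2*np.sin(t),0*t+68.4]
l=pickle.load(open('pose.pkl','rb'))[1]
well=T(l,np.c_[17.7*np.cos(t),-56+17.7*np.sin(t),0*t+84])
stack('c8.png',crop(p,100,130,440,200,1.8,[(circ,(0,255,0))]),[crop(S,330,60,66,75,6,[(well,(0,255,0))]),crop(D,200,115,66,75,6,[(well,(0,255,0))])][:2])
im=cv2.imread('pics/c8.png');print(im.shape)
```

```text
[ 467.51361078 -254.14348442  198.78057577] [-3.14150315e+00 -6.46998908e-04  1.47991220e+00]
cell_fat [(0.92, array([298.9, 337.6,  32.9,  35.7])), (0.8, array([325.2, 255.5,  36.4,  61.8])), (0.32, array([593.6, 179.8,  91.5,  93.5])), (0.22, array([372.4, 337.8,  27.4,  32.2]))]
cell_mid [(0.82, array([411.1, 219.9,  39.3,  51.5]))]
cell_slim [(0.78, array([371. , 338.2,  28. ,  32.9]))]
(810, 792, 3)
```

```bash
python3 -c "
import cv2;im=cv2.imread('pics/c8.png');cv2.imwrite('pics/c8.png',im[:,:800])
i=im;print(i.shape)
if i.shape[0]>600: cv2.imwrite('pics/c8.png',cv2.resize(i[:,:800],None,fx=600/i.shape[0],fy=600/i.shape[0]))"
```

```text
(810, 792, 3)
```

View pics/c8.png

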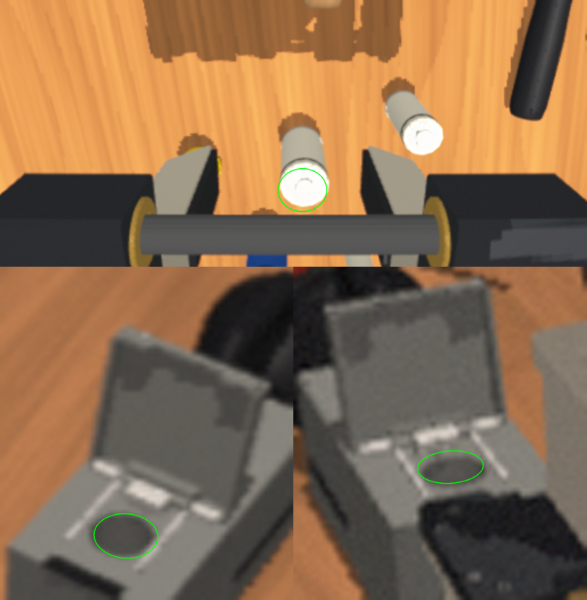

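Enlarged crop: the cell at (303,186) between the fingers is the white, widest one (overlay within about 3 px), so it is confirmed as cell_fat. The well overlays in scene and side match the dark mouth. Next: grasp it by its top 16 mm.

Call:
step_arm --pt "-36 3.5 15 0 0 0" --pt "-71.5 7.3 30 0 0 0" --pt "-71.5 7.3 65 0 0 0" --pt "-71.5 7.3 100 0 0 0" --pt "-71.5 7.3 119.7 0 0 0"

```text
time: 11.83
tool_pos: [467.5, -324.7, 75.5]
tcp_rot: [-3.138, -0.003, 1.481]
contact_force: [-1.7, 0.7, 0.2]
grip_width: 55.6
```

Call:
step_arm --pt "0 0 0 0 0 0" --pt "0 0 0 0 0 0" --pt "0 0 0 0 0 0" --pt "0 0 0 0 0 0" --pt "0 0 0 0 0 0" --fingers 15

```text
time: 12.25
tool_pos: [469.7, -326.8, 81.1]
tcp_rot: [3.138, 0.002, 1.481]
contact_force: [-0.6, 0.2, 3.0]
grip_width: 31.0
```

Call:
step_arm --pt "0 0 0 0 0 0" --pt "0 0 0 0 0 0" --pt "0 0 0 0 0 0"

```text
time: 12.5
tool_pos: [469.7, -326.9, 81.0]
tcp_rot: [3.138, 0.002, 1.481]
contact_force: [0.6, 1.2, 6.9]
grip_width: 31.0
```

Run:
```python
from h import *
import pickle
W=bot.capture('wrist');S=bot.capture('scene');D=bot.capture('side');pickle.dump((S,D,W),open('sd9.pkl','wb'))
o=[bot.get_obs()];print(o[0]['tool_pos'],o[0]['tcp_rot'],o[0]['contact_force'],o[0]['moment'],o[0]['grip_width'])
c=o[0]['tool_pos'];t=np.linspace(0,2*np.pi,40)
s=[(np.c_[c[0]+16.2*np.cos(t),c[1]+16.2*np.sin(t),0*t+z],(0,255,0)) for z in (0,68.4)]
stack('c9.png',crop(W,200,200,266,100,3,s),[crop(S,200,225,66,75,6,s),crop(D,280,270,66,75,6,s)])
im=cv2.imread('pics/c9.png');cv2.imwrite('pics/c9.png',cv2.resize(im,None,fx=.78,fy=.78));print(im.shape)
```

```text
[ 469.66240611 -326.92247285   81.00064642] [3.13800840e+00 2.13978540e-03 1.48079373e+00] [1.1737897  1.61662817 6.75255762] [ 0.07121574 -0.15699348  0.00740049] 30.927948827831916
(750, 798, 3)
```

View pics/c9.png

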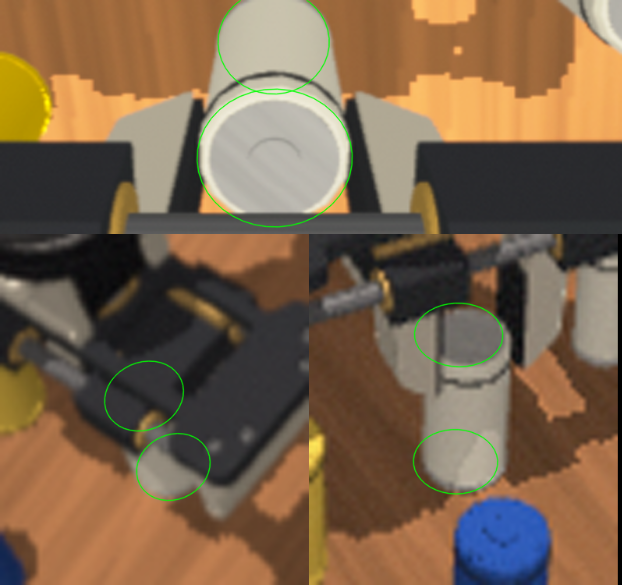

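The wrist view shows the cell centred between the pads, its top disc matching the circle at the TCP within 1 mm. The 31 mm opening fits the groove near its top. Lift and carry above the well.

Call:
step_arm --pt "0 0 -10 0 0 0" --pt "0 0 -35 0 0 0" --pt "0 0 -70 0 0 0" --pt "0 0 -105 0 0 0" --pt "0 0 -125 0 0 0"

```text
time: 13.07
tool_pos: [469.1, -326.9, 208.6]
tcp_rot: [3.138, 0.003, 1.481]
contact_force: [1.1, -0.9, -1.2]
grip_width: 30.5
```

Call:
step_arm --pt "25 1 0 0 0 0" --pt "60 2 0 0 0 0" --pt "98 3 0 0 0 0" --pt "136 4 0 0 0 0" --pt "174 5 0 0 0 0"

```text
time: 13.48
tool_pos: [488.6, -151.8, 204.7]
tcp_rot: [3.141, 0.0, 1.48]
contact_force: [0.7, 0.1, -1.1]
grip_width: 31.1
```

Call:
step_arm --pt "38 1 0 0 0 0" --pt "76 2 0 0 0 0" --pt "114 3 0 0 0 0" --pt "152 4 0 0 0 0" --pt "190 5 0 0 0 0"

```text
time: 13.9
tool_pos: [510.8, 37.2, 204.9]
tcp_rot: [3.141, 0.0, 1.481]
contact_force: [1.3, 0.2, -1.8]
grip_width: 30.9
```

Call:
step_arm --pt "38 1 0 0 0 0" --pt "70 2 0 0 0 0" --pt "88 2 0 0 0 0" --pt "94 2 0 0 0 0" --pt "94 2 0 0 0 0"

```text
time: 14.32
tool_pos: [521.3, 130.0, 204.4]
tcp_rot: [3.142, -0.0, 1.483]
contact_force: [0.0, -0.2, -1.8]
grip_width: 31.0
```

Call:
step_arm --pt "0 0 15 0 0 0" --pt "0 0 25 0 0 0" --pt "0 0 30 0 0 0" --pt "0 0 30 0 0 0"

```text
time: 14.65
tool_pos: [520.8, 127.6, 172.7]
tcp_rot: [-3.139, 0.001, 1.479]
contact_force: [0.5, -0.4, -0.8]
grip_width: 30.8
```

Run:
```python
from h import *
import pickle
W=bot.capture('wrist');S=bot.capture('scene');D=bot.capture('side');pickle.dump((S,D,W),open('sd10.pkl','wb'))
for _ in range(1):
    o=bot.get_obs();print(o['tool_pos'],o['tcp_rot'],o['contact_force'],o['moment'],o['grip_width'])
c=o['tool_pos'];t=np.linspace(0,2*np.pi,40)
zf=c[2]-81+0
s=[(np.c_[c[0]+16.2*np.cos(t),c[1]+16.2*np.sin(t),0*t+z],(255,0,0)) for z in (zf,zf+68.4)]
l=pickle.load(open('pose.pkl','rb'))[1]
well=T(l,np.c_[17.7*np.cos(t),-56+17.7*np.sin(t),0*t+84]);s+=[(well,(0,255,0))]+[(T(l,LAN[0]),(0,255,0))]
print(T(l,[0,-56,84]),zf)
stack('c10.png',crop(W,200,200,266,100,3,s),[crop(S,320,70,66,75,6,s),crop(D,200,105,66,75,6,s)])
im=cv2.imread('pics/c10.png');cv2.imwrite('pics/c10.png',cv2.resize(im,None,fx=.79,fy=.79,interpolation=cv2.INTER_AREA))
```

```text
[521.92696623 128.26752042 174.43375347] [ 3.14111846e+00 -1.26841875e-04  1.47994619e+00] [-0.07407911  0.08927349 -1.29103255] [-0.12758295  0.06333712 -0.00134125] 30.773883917890686
[[522.22972382 128.24601494  84.        ]] 93.43375346806206
```

View pics/c10.png

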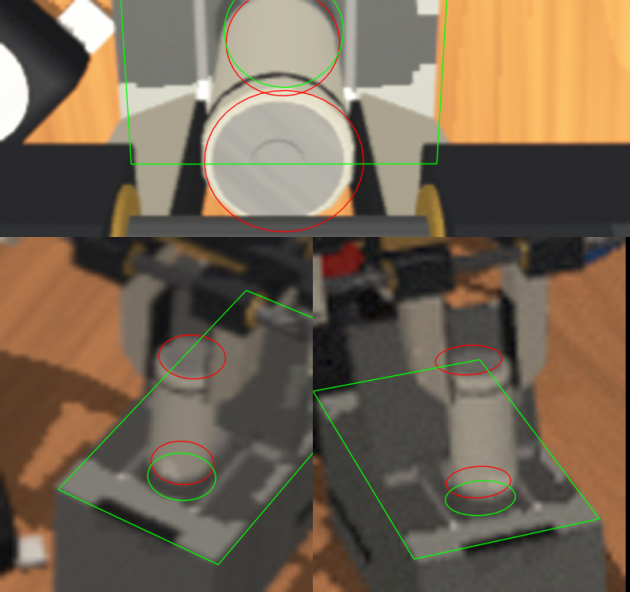

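The scene view shows the foot on the drawn circle over the well. The side view shows it about 1.5 mm to +x at most. Descend slowly and watch the force.

Call:
step_arm --pt "0 0 4 0 0 0" --pt "0 0 7 0 0 0" --pt "0 0 9 0 0 0" --pt "0 0 10 0 0 0" --pt "0 0 11 0 0 0"

```text
time: 15.22
tool_pos: [521.6, 128.9, 162.9]
tcp_rot: [-3.141, -0.0, 1.481]
contact_force: [-0.2, 0.1, -0.9]
grip_width: 30.8
```

Call:
step_arm --pt "0 0 1 0 0 0" --pt "0 0 2 0 0 0"

```text
time: 15.38
tool_pos: [521.6, 128.9, 161.0]
tcp_rot: [-3.141, -0.0, 1.481]
contact_force: [-0.4, 0.3, -1.3]
grip_width: 31.0
```

Call:
step_arm --pt "0 0 1 0 0 0" --pt "0 0 2 0 0 0" --pt "0 0 3 0 0 0" --pt "0 0 4 0 0 0"

```text
time: 15.72
tool_pos: [521.5, 128.8, 156.9]
tcp_rot: [-3.141, -0.0, 1.481]
contact_force: [-1.3, 0.5, -0.2]
grip_width: 31.0
```

Call:
step_arm --pt "0 0 2 0 0 0" --pt "0 0 4 0 0 0" --pt "0 0 6 0 0 0"

```text
time: 15.97
tool_pos: [521.5, 128.8, 150.8]
tcp_rot: [-3.141, -0.0, 1.481]
contact_force: [-0.4, -0.5, -1.1]
grip_width: 30.7
```

Call:
step_arm --pt "0 0 5 0 0 0" --pt "0 0 10 0 0 0" --pt "0 0 15 0 0 0" --pt "0 0 20 0 0 0"

```text
time: 16.3
tool_pos: [521.5, 128.8, 130.3]
tcp_rot: [-3.141, -0.0, 1.481]
contact_force: [-1.6, 1.3, 0.2]
grip_width: 31.3
```

Call:
step_arm --pt "0 0 5 0 0 0" --pt "0 0 10 0 0 0" --pt "0 0 13 0 0 0"

```text
time: 16.55
tool_pos: [521.5, 128.8, 117.2]
tcp_rot: [-3.141, 0.0, 1.481]
contact_force: [-1.7, 0.3, 0.5]
grip_width: 30.9
```

Call:
step_arm --pt "0 0 2 0 0 0" --pt "0 0 4 0 0 0"

```text
time: 16.72
tool_pos: [521.5, 128.9, 113.9]
tcp_rot: [-3.141, -0.0, 1.481]
contact_force: [-3.5, -0.2, 3.7]
grip_width: 31.0
```

The cell sits on the spring. Release, rise, close the fingers and press on the top.

Call:
step_arm --pt "0 0 0 0 0 0" --pt "0 0 0 0 0 0" --pt "0 0 0 0 0 0" --pt "0 0 0 0 0 0" --fingers 50

```text
time: 17.05
tool_pos: [522.2, 128.8, 114.4]
tcp_rot: [3.14, -0.0, 1.481]
contact_force: [0.1, -0.4, 0.9]
grip_width: 49.1
```

Call:
step_arm --pt "0 0 -8 0 0 0" --pt "0 0 -18 0 0 0" --pt "0 0 -28 0 0 0" --pt "0 0 -32 0 0 0"

```text
time: 17.38
tool_pos: [522.7, 128.9, 148.4]
tcp_rot: [3.138, -0.001, 1.481]
contact_force: [0.1, 0.7, -0.3]
grip_width: 49.6
```

Call:
step_arm --pt "0 0 0 0 0 0" --pt "0 0 0 0 0 0" --pt "0 0 0 0 0 0" --pt "0 0 0 0 0 0" --pt "0 0 0 0 0 0" --fingers 0

```text
time: 17.8
tool_pos: [521.4, 128.8, 145.6]
tcp_rot: [-3.141, 0.0, 1.481]
contact_force: [-1.0, -1.2, -0.1]
grip_width: 21.4
```

Call:
step_arm --pt "0 0 0 0 0 0" --pt "0 0 0 0 0 0" --pt "0 0 0 0 0 0"

```text
time: 18.05
tool_pos: [521.6, 128.8, 145.9]
tcp_rot: [-3.141, -0.0, 1.481]
contact_force: [-0.1, -0.0, 0.9]
grip_width: 2.2
```

Run:
```python
from h import *
import pickle
W=bot.capture('wrist');S=bot.capture('scene');D=bot.capture('side');pickle.dump((S,D,W),open('sd11.pkl','wb'))
o=bot.get_obs();print(o['tool_pos'],o['tcp_rot'],o['contact_force'],o['moment'],o['grip_width'])
t=np.linspace(0,2*np.pi,40);l=pickle.load(open('pose.pkl','rb'))[1]
s=[(T(l,np.c_[16.2*np.cos(t),-56+16.2*np.sin(t),0*t+102.4]),(0,255,0)),(T(l,np.c_[5.5*np.cos(t),-56+5.5*np.sin(t),0*t+104]),(255,0,0))]
stack('c11.png',crop(W,180,150,266,150,2.3,s),[crop(S,320,65,66,70,4.6,s),crop(D,200,100,66,70,4.6,s)])
```

```text
[521.60721233 128.82333635 145.95342585] [-3.14150070e+00 -9.11983742e-05  1.48079147e+00] [ 0.34456912 -0.07932313 -0.14858253] [-0.13577265  0.05831785  0.00229907] 0.16616633176771814
```

View pics/c11.png

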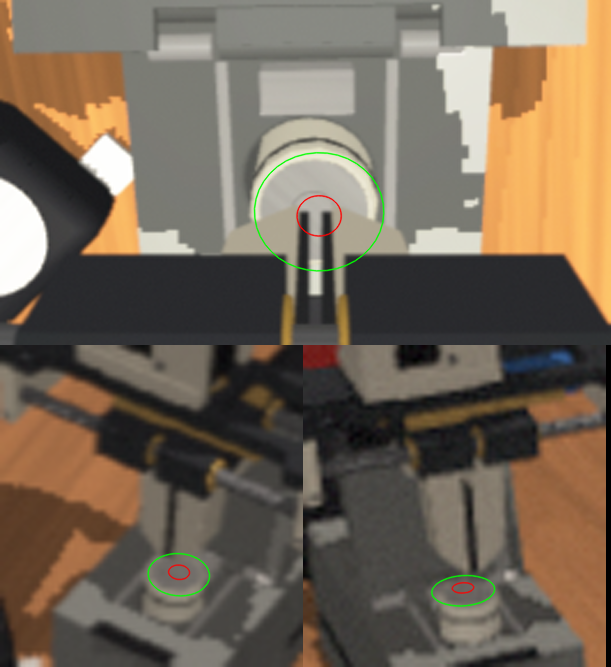

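The cell stands upright in the well with the closed fingertips centred above it. The cover is still open and the tape measure is untouched. Press down.

Call:
step_arm --pt "0 0 5 0 0 0" --pt "0 0 10 0 0 0" --pt "0 0 14 0 0 0" --pt "0 0 17 0 0 0"

```text
time: 18.53
tool_pos: [521.3, 128.8, 128.2]
tcp_rot: [-3.141, 0.0, 1.481]
contact_force: [-0.2, -0.6, 2.2]
grip_width: 0.5
```

Call:
step_arm --pt "0 0 2 0 0 0" --pt "0 0 4 0 0 0" --pt "0 0 6 0 0 0"

```text
time: 18.78
tool_pos: [521.6, 128.9, 123.2]
tcp_rot: [3.141, -0.0, 1.481]
contact_force: [-1.8, -0.4, 5.6]
grip_width: 0.4
```

Call:
step_arm --pt "0 0 1.5 0 0 0" --pt "0 0 3 0 0 0" --pt "0 0 4 0 0 0"

```text
time: 19.03
tool_pos: [521.6, 128.9, 119.5]
tcp_rot: [3.141, -0.0, 1.481]
contact_force: [-3.2, 0.0, 7.2]
grip_width: 0.6
```

Call:
step_arm --pt "0 0 0.7 0 0 0" --pt "0 0 1.4 0 0 0" --pt "0 0 2 0 0 0" --pt "0 0 2 0 0 0"

```text
time: 19.37
tool_pos: [521.6, 128.9, 117.7]
tcp_rot: [3.141, -0.0, 1.481]
contact_force: [-2.9, 0.8, 7.9]
grip_width: 0.6
```

Call:
step_arm --pt "0 0 0.5 0 0 0" --pt "0 0 1 0 0 0" --pt "0 0 1 0 0 0"

```text
time: 19.62
tool_pos: [521.6, 129.0, 117.2]
tcp_rot: [3.141, -0.0, 1.481]
contact_force: [-4.2, -0.6, 11.1]
grip_width: 0.4
```

Call:
step_arm --pt "0 0 0.5 0 0 0" --pt "0 0 1 0 0 0" --pt "0 0 1 0 0 0" --pt "0 0 1 0 0 0"

```text
time: 19.95
tool_pos: [521.7, 129.0, 117.1]
tcp_rot: [3.14, -0.0, 1.481]
contact_force: [-5.9, -1.0, 18.7]
grip_width: 0.4
```

Call:
step_arm --pt "0 0 0.5 0 0 0" --pt "0 0 1 0 0 0" --pt "0 0 1 0 0 0" --pt "0 0 1 0 0 0"

```text
time: 20.28
tool_pos: [521.7, 129.0, 116.9]
tcp_rot: [3.14, -0.0, 1.481]
contact_force: [-8.3, 0.1, 24.7]
grip_width: 0.2
```

Hard stop: the TCP stays at 117 (fingertips at 92 mm, as specified for home) while the force rises to 25 N. One last look.

Run:
```python
from h import *
S=bot.capture('scene');D=bot.capture('side')
o=bot.get_obs();print(o['tool_pos'],o['contact_force'],o['grip_width'],o['time'])
stack('c12.png',np.hstack([crop(S,310,50,120,95,3.3),crop(D,190,85,120,95,3.3)]),[crop(S,170,150,260,180,1.5),crop(D,200,170,260,180,1.5)])
```

```text
[521.79573807 128.95982418 116.9755647 ] [-9.0477503  -0.25268453 25.33356644] 0.8499723963919547 20.3833
```

Run:
```python
from h import *
import pickle
S,D=pickle.load(open('sd8.pkl','rb'));l=pickle.load(open('pose.pkl','rb'))[1]
for th in(1.55,1.65,1.75,1.85,1.95):
    c,s=np.cos(th),np.sin(th);r=[]
    for z in(0,13.5):
        P=T(l,[(x,-18-80*c+z*s,85.5+80*s+z*c) for x in(-45,45)]);r+=[np.round(proj(S,P),1).tolist(),np.round(proj(D,P),1).tolist()]
    print(th,r)
print('seen S (356.6,74.2),(390.4,86.6) D (207.9,123.6),(243.7,118.6)')
p=D
print([(round(b['p'],2),np.round(b['rect'],1)) for b in bot.boxes_of('knife',bot.capture('scene'))])
```

```text
1.55 [[[352.3, 78.6], [385.6, 92.5]], [[209.7, 126.5], [246.2, 119.9]], [[355.3, 75.5], [388.4, 89.3]], [[208.1, 124.1], [244.3, 117.6]]]
1.65 [[[354.1, 76.9], [387.2, 90.7]], [[208.8, 125.3], [245.1, 118.7]], [[357.0, 74.4], [389.9, 88.0]], [[207.3, 123.4], [243.3, 116.9]]]
1.75 [[[355.8, 75.5], [388.8, 89.3]], [[207.9, 124.3], [244.1, 117.8]], [[358.6, 73.5], [391.4, 87.0]], [[206.5, 123.0], [242.4, 116.6]]]
1.85 [[[357.4, 74.5], [390.3, 88.1]], [[207.1, 123.7], [243.1, 117.2]], [[360.1, 73.0], [392.7, 86.4]], [[205.9, 122.9], [241.5, 116.6]]]
1.95 [[[359.0, 73.8], [391.7, 87.2]], [[206.4, 123.4], [242.2, 117.0]], [[361.5, 72.8], [393.9, 86.1]], [[205.2, 123.2], [240.7, 116.9]]]
seen S (356.6,74.2),(390.4,86.6) D (207.9,123.6),(243.7,118.6)
[]
```

```bash
python3 -c "
from plant import bot
o=bot.get_obs();print(o['contact_force'],o['tool_pos'],o['time']);print(bot.close_job())"
```

```text
[-9.68483696 -0.61579718 25.4260063 ] [521.78100081 128.98876067 116.95130988] 20.4833
the job is handed in; nothing more can be done
None
```

I levered the cover up with the knife blade in the slot and swung it back past upright. Then I laid the knife on the bench and put the fat white cell in the well, button up. I handed in at about 20.5 s with the closed fingers still holding the cell down.

**Cell:** It met a hard stop. The tool stayed at z = 117 mm while the push rose from 8 to about 25 N, well under 60 N. That puts the fingertips at 92 mm, which is 8 mm above the deck and matches fully home. The push also carries about 9 N sideways.

**Cover:** The last direct views, while carrying the cell and before pressing, show it open. The blade's path gives about 1.8 rad, and the image edges give 1.65 or 1.8 depending on which edge is read. Both are past 1.6.

**Not confirmed:**
- My last overview picture was refused because the viewing limit was reached.
- The network did not find the knife in the last scene picture. That it lies flat rests on putting it back at the height I picked it up from, with no contact force on release.
- I did not recheck the other cells and bystanders at the end. None looked disturbed in the earlier views, and I felt no unexpected contact.

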